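Set up the hanging scale and weigh the limes

ROBOT

A 6-joint arm with a two-finger parallel gripper is mounted at the origin on a cart in front of the work surface, level with it; the furniture and walls round the work are solid. World frame = base frame: x ahead of the robot, y to its left, z up, the work surface at z = 0. Lengths are in mm, angles in rad, forces in N, time in s.
With the tool pointing down it reaches from about 400 to 925 mm from the base axis. Payload 12.5 kg.
Tool frame: the origin (TCP) lies at the very end of the fingers, on their centre line; the grasp point (between the pads) lies 19 mm behind it; z points along the fingers, y is the direction in which the jaws open and shut (so a half turn about z gives the same grasp; the last joint's range is limited). The gripper opens to 95 mm and grips with 3 to 60 N. Pads are 20 mm wide; open, the fingers measure 119 mm over their backs; the gripper's body (75 mm by 180 mm) begins 59 mm behind the grasp point.
Start: joints at [-1.22, 0.491, 1.559, -0, 1.092, -0.106], TCP at [275.698, -560.925, 214.661] pointing down, gripper open.
Joint ranges: [-3.1, 3.1], [-0.84, 2.19], [0.05, 2.79], [-1.13, 4.28], [0.06, 2.93], [-2.69, 2.69]. Speed limits (rad/s): [2.22, 2.22, 2.79, 3.14, 3.14, 3.14].

INTERFACE

Orientations are given as [roll, pitch, yaw] about the fixed x, y, z axes, in that order (R = Rz(yaw) Ry(pitch) Rx(roll)).
In Python, from cell import env gives the robot as it stands.
- The arm moves only by the shell command python3 -m pendant 'ROWS'. ROWS is JSON, a list that holds one entry, the list of rows, each a list of 5 numbers: the opening, from 0 (shut) to 1 (fully open), then the shift along the tool's x, y, z in m, then the turn about the tool's z in rad. A call has exactly 8 rows; each row is the pose to reach, as a shift and turn from the pose commanded when the call began, along the tool's axes at that moment; what a row does not reach only later rows make up. A row lasts 1/10 s, in which the tool goes at most 50 mm and 8.59 degrees, less where a joint would pass 70% of its speed; a pose out of reach is approached as far as the arm can. A call with a gripper value outside its range is refused whole. The fingers move at their own pace and stop on an object; the grip force is fixed at half the most. Time passes only in rows, so rows that repeat a pose let the fingers close, or fill a call up. It gives the time, the measured TCP pose, the force and the opening at its end, in the units of the state.
- env.state(): the state, without advancing time (a new reading comes with each control period).
- env.read_camera(name): name is "scene" or "top" or "wrist"; returns a dict with "image" (480x640x3 uint8, blue, green, red), "range_z" (480x640 float32, mm along the optical axis (not along the pixel's ray), 0 where there is no reading), "fx", "fy", "cx", "cy" (pixels), "dist" ([k1, k2, p1, p2, k3] as OpenCV has them; the pictures are not rectified), "rvec" (rotation vector, rad) and "tvec" (3), from world to camera coordinates, as OpenCV has them; the wrist camera has in their place "tool_from_camera" (4x4, takes a point from camera to tool coordinates, whose origin is the TCP and whose axes are the flange's). Camera axes: x right, y down, z forward; pixel columns grow to the right and rows downward; lengths in mm; the calibration is good to about 2 mm. A picture is of the moment at which its call begins: read the wrist's pose just before it.
- env.job_done(): hands the job in, once; it reports no verdict.
The state is a dict: "t": time; "joints": joint angles; "qvel": joint speeds; "tau": joint torques, N m; "eef_pos": TCP position; "tcp_rot": TCP orientation; "ft_force": force on the tool from outside, world axes, zero at the start; "moment": the same for the moment, N m; "opening": opening from 0.0 (shut) to 1.0 (fully open).
Only numpy, scipy, OpenCV 4.12 (cv2) and the standard library are available. Lean on these libraries where they do the work, as an engineer would, in place of code of your own. Each camera call takes 0.05 s, during which the arm holds its last target. There are 200 camera calls.

TASK

Weigh the limes on the hanging scale: first draw the scale stand's leaning telescopic boom all the way out by its wide black pull until the red lock button clicks out of the sleeve, so that the boom will not slide back. Then hang the little steel pail with its two limes on the scale's sprung hook by the wire hanger, set it down onto the hook gently, let go and let it come to rest, hanging free. Keep both limes in the pail, keep the pail upright all the while, and leave the mug, pepper mill and timer where they are.

Things in the scene. Friction and masses are not known exactly. Their poses are not given: they have to be found in the camera images.
- stand: Fixed stand of the hanging scale: black foot plate 250 (x) x 150 (y) x 12 mm and an aluminium sleeve 20 x 34 mm leaning 30 degrees from vertical toward the stand's -x; a flat steel bar (the boom) slides in it along (-0.5, 0, 0.866) of this frame. Origin on the worktop under the plate, 5 mm in +x from its centre; z up; -x toward the robot at yaw 0. Position and yaw vary.
- pull_grip (a point): Centre of the flat black pull at the boom's upper end: 100 mm wide (point y), 28 mm along the boom (point z, outward), 16 mm thick (point x, normal of its flat faces). The faces lean with the boom: pinch it across the 16 mm, fingers pointing down along the boom; a wall cabinet is above. A red dial scale, 60 mm diameter and 26 thick, hangs from a strap 70 mm below this point along the boom.
- boom (a joint): How far the boom is drawn out of its sleeve, m: 0 fully in, 0.1195 the end stop. It starts part way out. Friction of about 3 N holds the empty boom where it is left (drawing it out takes 5 to 6 N in all), but unlocked it would slide back under the loaded pail.
- lock_button (a joint): Red snap button (9 mm diameter) in the boom, m: 0 pressed in behind the sleeve wall, 0.007 popped out through the hole 25 mm below the sleeve's mouth, on the face toward the robot. It springs out by itself when the boom reaches about 0.117; then the boom cannot slide back.
- hook_seat (a point): Where the middle of the hung wire lies in the bowl of the scale's J hook (6 mm wire in the stand's xz plane); axes as the stand's. Shank 11 mm to +x of this point, free tip 14 mm to -x with its top 17 mm above it; bowl 17 mm wide inside. Mouth toward -x: 23 mm between tip and dial's underside. About 0.149 m above the worktop when the boom is locked out; too low for the pail when it is in.
- scale_hook (a joint): How far the sprung hook is drawn down out of the scale, m: about 0.001 when empty, stop at 0.04; spring 190 N/m, so the pail with limes pulls it down about 17 to 23 mm. It bounces and settles within a second; the dial's pointer follows it.
- pail: Loose small steel pail holding two limes, open at the top: rim diameter 112 mm, base 102 mm, height 55 mm, walls 3 mm; 0.22 to 0.31 kg empty. Origin: centre of the underside; z up. A fixed hanger of 6 mm wire rises over the mouth in its yz plane; a black stub grip sticks out at -x, toward the robot at yaw 0. It stands left or right of the stand.
- pail_grip (a point): Middle of the pail's black stub grip, 83 mm from the pail's axis toward its -x and 46 mm above its underside: a level bar 46 mm long (pail's x), 12 mm wide (y), 15 mm high. When the pail is on the hook the boom's pull stands about 0.22 m above this point and 50 mm beyond it; a tool leaning back toward the robot (about 25 degrees) stays well clear of it.
- hanger_top (a point): Middle of the 6 mm wire at the top of the pail's hanger, on the pail's axis, 92 mm above its underside; the wire runs along the pail's y there and slopes down gently to both sides.
- lime: A lime, 57 x 46 x 45 mm, lying in the pail; origin at its underside.
- lime_b: The other lime, 55 x 46 x 45 mm, lying in the pail; origin at its underside.
- mug: White speckled mug, 86 x 121 x 90 mm, loose, standing on the other side of the stand from the pail; bystander. Origin: underside.
- pepper_mill: Dark wooden pepper mill, 58 mm diameter, 150 mm tall, loose; bystander. Origin: underside.
- kitchen_timer: White round kitchen timer, 63 mm diameter, 55 mm tall, loose; bystander. Origin: underside.
Things that resemble listed ones, but are neither listed nor needed, are in the scene too. Leave any blue look-alike of the pail alone. Leave any yellow look-alike of the lime alone.

How it is judged (in metres and radians):
On the way, in this order (a step that is already met when the one before it is completed fails the run):
1. the boom is drawn out and the lock button has clicked out (value of joint boom above 0.113 m and value of joint lock_button above 0.004 m), for 0.2 s.
2. the pail's hanger lies in the hook and the hook has dipped under the load (distance between hanger_top and hook_seat below 0.014 m and value of joint scale_hook above 0.01 m), for 0.2 s.
At the end, for the whole second after the job is handed in: Boom out over 113 mm, lock button out over 4 mm; pail hung by its hanger (wire within 14 mm of the hook seat, hook dipped over 10 mm), over 20 mm above the worktop, tilted under 20 degrees, at rest (pail under 40 mm/s, hook under 20 mm/s), both limes in it (all of step 1 and all of step 2 and height (world z) of pail above 0.02 m and angle between pail's own z axis and vertical below 0.35 rad and distance between each of lime, lime_b and pail below 0.07 m and linear speed of pail below 0.04 m/s and velocity of joint scale_hook between -0.02 and 0.02 m/s); the robot touches nothing.
It fails at once if the pail is tipped more than 40 degrees (angle between pail's own z axis and vertical above 0.7 rad).
It fails at once if the hook is pulled down hard, near its stop, rather than loaded gently (value of joint scale_hook above 0.0385 m).
It fails at once if a lime leaves the pail (distance between any of lime, lime_b and pail above 0.1 m).
It fails at once if the mug, pepper mill or timer is moved more than 3 cm (distance of any of mug, pepper_mill, kitchen_timer from where it was at the start of the episode above 0.03 m).
It also fails if it takes over 59 s, if anything falls off the work surface, if the arm or the gripper's body presses on something with over 40 N, if the wrist force passes 120 N, or if a joint passes its speed limit or range.

## Working session

There is one attempt and no reset: what is moved stays moved. The work goes in short steps, Python scripts to look and compute and a shell command to move; the robot and the scene stay as the last step left them, time stands still between calls to the robot, and variables do not carry over. Pictures are saved under pics/ and viewed, about 8 in all and at most 12, crops included, and the job is handed in when it is done.

```bash
ls; mkdir -p pics
cat > h.py <<'E'
import numpy as np, cv2, pickle
from scipy.spatial.transform import Rotation as R
from cell import env
def snap(n):
    s=env.state(); c=env.read_camera(n); c['s']=s
    if n=='wrist':
        T=np.eye(4); T[:3,:3]=R.from_euler('xyz',s['tcp_rot']).as_matrix(); T[:3,3]=s['eef_pos']
        c['W']=T@np.array(c['tool_from_camera'])
    else:
        M=np.eye(4); M[:3,:3]=cv2.Rodrigues(np.array(c['rvec'],float))[0]; M[:3,3]=np.ravel(c['tvec']); c['W']=np.linalg.inv(M)
    return c
def ray(c,px):
    K=np.array([[c['fx'],0,c['cx']],[0,c['fy'],c['cy']],[0,0,1]])
    p=cv2.undistortPoints(np.array(px,float).reshape(-1,1,2),K,np.array(c['dist'],float)).reshape(-1,2)
    return np.c_[p,np.ones(len(p))]
def pts(c,px):   # via range
    px=np.array(px).reshape(-1,2); d=c['range_z'][px[:,1].astype(int),px[:,0].astype(int)]
    r=ray(c,px)*d[:,None]; return r@c['W'][:3,:3].T+c['W'][:3,3]
def onz(c,px,z):
    r=ray(c,px)@c['W'][:3,:3].T; o=c['W'][:3,3]; return o+r*((z-o[2])/r[:,2:])
def cloud(c):
    v,u=np.mgrid[0:480,0:640]; P=pts(c,np.c_[u.ravel(),v.ravel()]).reshape(480,640,3); P[c['range_z']<=0]=np.nan; return P
def tri(cs,pxs):
    A=np.zeros((3,3));b=np.zeros(3)
    for c,p in zip(cs,pxs):
        d=c['W'][:3,:3]@ray(c,[p])[0]; d/=np.linalg.norm(d); Q=np.eye(3)-np.outer(d,d); A+=Q; b+=Q@c['W'][:3,3]
    return np.linalg.solve(A,b)
E
python3 - <<'E'
from h import *
cs={n:snap(n) for n in('scene','top')}
pickle.dump(cs,open('c0.pkl','wb'))
for n in cs: cv2.imwrite(f'pics/{n}0.png',cs[n]['image']); print(n,cs[n]['W'].round(2).tolist(),cs[n]['fx'])
print(env.state())
E
```

```text
pics
scene [[-0.86, -0.36, 0.36, 145.55], [-0.51, 0.63, -0.59, 658.74], [-0.02, -0.69, -0.72, 996.42], [0.0, 0.0, 0.0, 1.0]] 471.4912927519805
top [[0.0, -0.99, 0.17, 355.14], [-1.0, -0.0, -0.0, -40.35], [0.0, -0.17, -0.99, 1521.96], [0.0, 0.0, 0.0, 1.0]] 590.4144479931095
{'t': 0.1, 'joints': array([-1.21961636e+00,  4.91457979e-01,  1.55937010e+00, -2.10556524e-05,
        1.09168892e+00, -1.05642893e-01]), 'qvel': array([ 8.32211044e-04, -1.16104030e-03, -3.20802925e-03,  6.50492103e-05,
        1.11726968e-04, -2.49586345e-04]), 'tau': array([ 3.41541447e-03, -6.13622618e+01, -2.58603877e+01,  6.94014737e-02,
        4.69718256e-02, -4.57315286e-05]), 'eef_pos': array([ 275.60807907, -560.72306632,  214.15217966]), 'tcp_rot': array([-3.14067149e+00, -7.88977742e-05,  4.56832535e-01]), 'ft_force': array([ 1.07384098,  0.45627987, -0.68793172]), 'moment': array([0.02958402, 0.02890615, 0.0301698 ]), 'opening': 0.9998676804002817}
```

View pics/scene0.png

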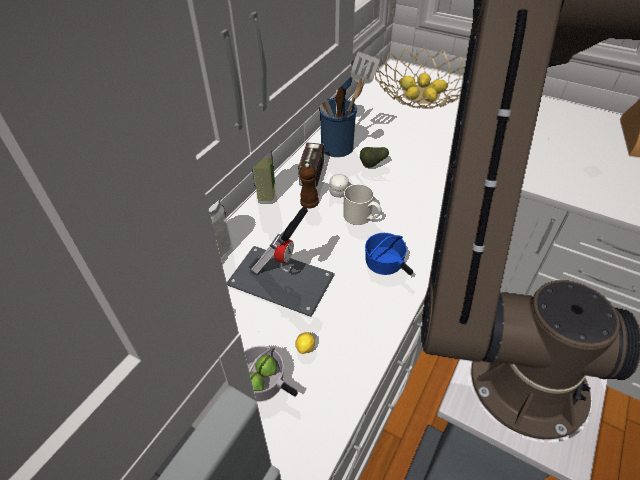

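View pics/top0.png

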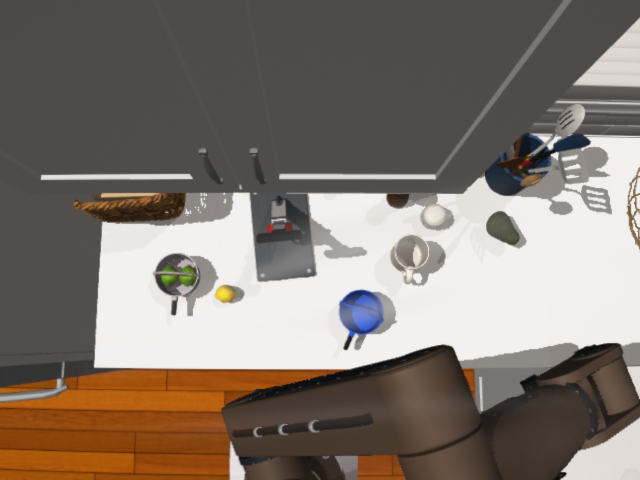

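The scene view shows the steel pail with two limes at (262,372), its stub at (288,388), and the stand plate at (280,280) with the red dial at (283,250) and the black pull at (295,225). The top view shows the pail at (178,275), its stub at (174,307) and the pull at (279,237). The blue pail at top (360,312) and the lemon at (225,294) are the look-alikes, so the steel pail with green limes is the one meant. Next I'll measure and make one crop to confirm.

Run:
```python
from h import *
cs=pickle.load(open('c0.pkl','rb'))
np.set_printoptions(precision=1,suppress=True)
t=cs['top'];s=cs['scene']
Pt=cloud(t);Ps=cloud(s)
def st(n,P,m):
    Q=P[m&np.isfinite(P[...,0])]; print(n,len(Q),'lo',np.percentile(Q,2,0),'hi',np.percentile(Q,98,0),'med',np.median(Q,0)) if len(Q) else print(n,0)
for nm,c,P in(('top',t,Pt),('scene',s,Ps)):
    g=c['image'].astype(int).max(2); h=cv2.cvtColor(c['image'],cv2.COLOR_BGR2HSV)
    ws=(P[...,0]>350)&(P[...,0]<1000)&(P[...,2]<500)
    # stand plate
    pm=ws&(abs(P[...,2]-12)<6)&(g<90)&(h[...,1]<90)
    n,l,stt,_=cv2.connectedComponentsWithStats(pm.astype(np.uint8)); k=1+stt[1:,4].argmax()
    xy=P[l==k][:,:2].astype(np.float32); print(nm,'plate',cv2.minAreaRect(xy), P[l==k][:,2].mean())
    st('red',P,ws&(((h[...,0]<6)|(h[...,0]>174))&(h[...,1]>150)&(g>100)))
    st('green',P,ws&(h[...,0]>30)&(h[...,0]<60)&(h[...,1]>120))
    # black pull: dark & z>150 near stand
    m=ws&(g<60)&(P[...,2]>110)&(abs(P[...,1]-P[l==k][:,1].mean())<80); st('pull',P,m)
    if m.sum()>10: print(cv2.minAreaRect(P[m][:,:2].astype(np.float32)))
# pail
for (nm,c,P,roi) in(('top',t,Pt,(140,240,215,325)),('scene',s,Ps,(240,335,310,410))):
    m=np.zeros((480,640),bool); m[roi[1]:roi[3],roi[0]:roi[2]]=1
    g=c['image'].max(2); 
    st(nm+' stub',P,m&(g<50)&(P[...,2]>25)); Q=P[m&(g<50)&(P[...,2]>25)]; print(cv2.minAreaRect(Q[:,:2].astype(np.float32)))
    st('rim',P,m&(P[...,2]>50)&(P[...,2]<62)&(g>60)); Q=P[m&(P[...,2]>50)&(P[...,2]<62)&(g>60)]; print(cv2.minEnclosingCircle(Q[:,:2].astype(np.float32)))
    st('wire',P,m&(P[...,2]>70))
a=cv2.resize(t['image'][180:330,140:330],None,fx=4,fy=4,interpolation=cv2.INTER_CUBIC)[:, :760]
cv2.imwrite('pics/crop1.png',a)
```

```text
top plate ((671.6752319335938, 40.49321746826172), (137.0503692626953, 151.07594299316406), 1.54756498336792) 12.369721374136489
red 55 lo [ 600.7 -581.8  109.1] hi [797.4  61.4 218. ] med [621.3  49.5 149.1]
green 386 lo [495.  256.7  28.4] hi [539.1 337.6  52.6] med [511.6 300.1  42.8]
pull 284 lo [570.3  -3.3 225.2] hi [599.6  77.2 254.1] med [583.6  42.  246.5]
((596.5226440429688, 40.30641174316406), (60.584598541259766, 90.6091537475586), 32.58493423461914)
scene plate ((635.3616333007812, 35.20553970336914), (247.385009765625, 149.28506469726562), 6.075684070587158) 12.437687536715396
red 145 lo [604.2  19.  125. ] hi [627.4  60.8 160.1] med [614.3  53.5 147.9]
green 552 lo [ 493.7 -444.3   26. ] hi [825.3 329.1 110.7] med [510.9 283.1  43.7]
pull 298 lo [570.1 -14.6 141.6] hi [649.8  77.8 252.1] med [579.1  41.3 247.4]
((702.3365478515625, 35.23938751220703), (268.0835266113281, 95.16751861572266), 1.930360198020935)
top stub 3 lo [485.8 335.7  25.9] hi [495.8 341.7  28.3] med [493.2 341.1  27.7]
((490.5088806152344, 339.0054626464844), (12.110538482666016, 0.9065437912940979), 30.779136657714844)
rim 288 lo [421.4 241.2  50.2] hi [571.6 351.3  60.9] med [503.8 303.3  54.4]
((495.449951171875, 298.3511657714844), 77.12349700927734)
wire 94 lo [513.5 248.8  70.7] hi [520.9 342.6  97.9] med [517.1 292.8  84.6]
scene stub 91 lo [418.7 293.9  41.8] hi [466.7 304.1  56.4] med [435.8 300.6  53. ]
((469.026123046875, 297.25018310546875), (10.005431175231934, 101.9224624633789), 85.77922821044922)
rim 269 lo [433.8 239.2  50.1] hi [567.2 339.8  59.2] med [491.4 274.3  54.1]
((494.21087646484375, 281.6083679199219), 76.8802490234375)
wire 824 lo [274.1 264.4  81.9] hi [519.6 550.3 655.8] med [305.4 520.8 618.6]
```

View pics/crop1.png

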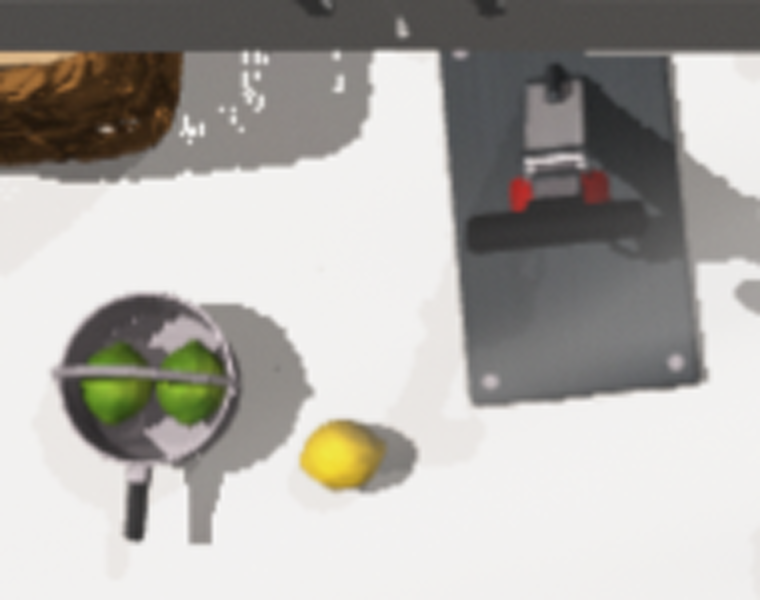

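The crop confirms it: the steel pail at (148,380) holds two limes, its stub is at (134,510), and the pull lies at (558,225). The lemon at (342,455) is separate. Next I'll fix the pull, the stand yaw, the cabinet clearance and the pail pose.

Run:
```python
from h import *
cs=pickle.load(open('c0.pkl','rb'))
np.set_printoptions(precision=1,suppress=True)
for nm in('top','scene'):
    c=cs[nm];P=cloud(c);g=c['image'].max(2);h=cv2.cvtColor(c['image'],cv2.COLOR_BGR2HSV)
    # plate, edges fit
    pm=(abs(P[...,2]-12)<5)&(g<90)&(h[...,1]<90)&(P[...,0]>450)&(P[...,0]<800)&(abs(P[...,1]-40)<110)
    m=(pm*255).astype(np.uint8); m=cv2.morphologyEx(m,cv2.MORPH_CLOSE,np.ones((9,9)))
    ct=max(cv2.findContours(m,0,2)[0],key=cv2.contourArea); w=onz(c,ct.reshape(-1,2),12)
    print(nm,'plate rect',cv2.minAreaRect(w[:,:2].astype(np.float32)))
    for lo,hi in((520,540),(560,580),(600,620),(640,660),(690,710)):
        q=w[(w[:,0]>lo)&(w[:,0]<hi),1]; print(lo+10,q.min() if len(q) else 0,q.max() if len(q) else 0)
    m=(g<60)&(P[...,2]>195)&(P[...,2]<300)&(abs(P[...,1]-40)<75)&(P[...,0]>545)&(P[...,0]<625)
    Q=P[m]; y=Q[:,1]; A=np.polyfit(y,Q[:,0],1); print('pull n',len(Q),'slope dx/dy',A[0],'y',np.percentile(y,[1,99]))
    a=.085; X=np.array([np.cos(a),np.sin(a),0]);Y=np.array([-np.sin(a),np.cos(a),0]); u=-.5*X+[0,0,.866]; n=.866*X+[0,0,.5]
    for v,k in((u,'u'),(n,'n'),(Y,'Y')): print(k,np.percentile(Q@v,[1,5,50,95,99]))
    v,uu=np.where(m); print('px',uu.min(),uu.max(),v.min(),v.max(), v[uu<uu.min()+4].mean(), v[uu>uu.max()-4].mean())
    if nm=='scene':
        cab=P[:,:330].reshape(-1,3); cab=cab[(cab[:,2]>350)]; print('cab min x',np.percentile(cab[:,0],[0,1,5,50]),'min z',np.percentile(cab[:,2],[0,1,5]))
    else:
        for r in (100,150,175,185,190): print(r,P[r,[100,280,400]])
    # stub and wire
    if nm=='top': rs=(140,240,215,325)
    else: rs=(244,335,310,410)
    k=np.zeros((480,640),bool);k[rs[1]:rs[3],rs[0]:rs[2]]=1
    s=k&(g<60)&(P[...,0]<475)&(P[...,0]>380); v,uu=np.where(s)
    if len(v): w=onz(c,np.c_[uu,v],53); print('stub',len(v),w.min(0),w.max(0),w.mean(0),cv2.minAreaRect(w[:,:2].astype(np.float32)),np.median(P[s],0))
    wr=k&(P[...,2]>72)&(P[...,2]<105)&(P[...,0]>480)&(P[...,0]<560); Q=P[wr]
    if len(Q)>5: print('wire',len(Q),np.polyfit(Q[:,1],Q[:,0],1),Q.min(0),Q.max(0),Q[Q[:,2]>90].mean(0))
```

```text
top plate rect ((671.8434448242188, 40.83060836791992), (133.38351440429688, 152.95248413085938), 0.08748968690633774)
530 0 0
570 0 0
610 -30.547742479843418 16.147657244124517
650 -35.65519813350232 107.75139305215255
700 -30.233674725762018 113.8832803014359
pull n 283 slope dx/dy -0.22880699564328708 y [-8.1 77.7]
u [-105.8 -102.9  -77.6  -70.4  -68.1]
n [618.9 620.7 630.5 633.  633.9]
Y [-58.5 -46.7  -7.2  25.8  28.5]
px 257 299 229 242 237.87878787878788 231.0
100 [[ 642.   217.1  853. ]
 [ 643.3   -2.5  846.6]
 [ 641.9 -147.9  851.7]]
150 [[ 642.1  284.6  661.1]
 [ 642.8    7.1  656.1]
 [ 642.8 -176.6  658.6]]
175 [[ 640.6  331.9  526.9]
 [ 640.    13.6  527.5]
 [ 640.8 -196.1  527.2]]
185 [[ 634.5  347.3  482. ]
 [ 633.4   15.7  484.9]
 [ 634.3 -202.3  484.3]]
190 [[ 637.   363.9  435.8]
 [ 635.6   18.   440.3]
 [ 636.1 -208.8  441.4]]
stub 20 [421.3 297.2  53. ] [473.4 318.8  53. ] [438.4 300.   53. ] ((448.91546630859375, 304.2347717285156), (55.64606475830078, 12.333850860595703), 18.17715072631836) [438.5 299.1  53.2]
wire 90 [  0. 506.] [513.1 248.3  72.3] [521.2 343.4  
[... 209 characters left out ...]
03.09357061804303
610 -44.10502285589155 106.77125459760794
650 -39.95394826663562 110.47493577569094
700 -15.423180035986434 118.10675092156816
pull n 273 slope dx/dy -0.06081915671821235 y [-19.3  78.3]
u [-100.   -93.2  -74.5  -71.3  -70.2]
n [617.4 618.4 625.5 632.1 632.8]
Y [-68.8 -62.8 -10.1  27.   28.8]
px 281 306 207 241 236.65217391304347 210.7741935483871
cab min x [262.6 272.3 302.  305.2] min z [375.4 438.8 513. ]
stub 97 [416.1 293.   53. ] [453.7 306.7  53. ] [435.4 300.3  53. ] ((434.88031005859375, 300.331787109375), (12.545084953308105, 37.78770446777344), 85.83037567138672) [435.8 300.6  53.1]
wire 89 [  0.1 503.1] [514.4 249.   73.3] [523.3 321.3  98.5] [518.4 294.6  93. ]
```

```bash
python3 -m pendant '[[[1,0.032,-0.035,-0.01,-0.15],[1,0.065,-0.07,-0.02,-0.3],[1,0.097,-0.105,-0.03,-0.45],[1,0.13,-0.14,-0.04,-0.6],[1,0.162,-0.175,-0.05,-0.75],[1,0.195,-0.21,-0.06,-0.9],[1,0.227,-0.245,-0.07,-1.05],[1,0.26,-0.28,-0.08,-1.2]]]'
python3 - <<'E'
from h import *
np.set_printoptions(precision=3,suppress=True)
s=env.state(); print(s['t'],s['eef_pos'],s['tcp_rot'],s['joints'])
cs=pickle.load(open('c0.pkl','rb'))
P=cloud(cs['top'])
for c in (205,212,250,258): 
  print(c,[ (r,P[r,c].round()) for r in range(140,195,5)])
E
```

```text
t: 0.9
eef_pos: [385.5, -193.1, 295.0]
tcp_rot: [-3.142, 0.0, 1.663]
ft_force: [0.6, -0.1, -0.3]
opening: 1.0
0.9 [ 385.505 -193.068  294.989] [-3.142  0.     1.663] [-0.618  0.122  1.884 -0.     1.136 -0.71 ]
205 [(140, array([634., 110., 726.])), (145, array([633., 113., 708.])), (150, array([628., 114., 700.])), (155, array([623., 115., 691.])), (160, array([620., 118., 679.])), (165, array([619., 122., 655.])), (170, array([633., 135., 581.])), (175, array([634., 141., 549.])), (180, array([634., 146., 518.])), (185, array([635., 153., 480.])), (190, array([636., 160., 439.]))]
212 [(140, array([634., 100., 728.])), (145, array([634., 103., 705.])), (150, array([634., 107., 682.])), (155, array([633., 111., 660.])), (160, array([635., 115., 632.])), (165, array([623., 113., 644.])), (170, array([617., 114., 636.])), (175, array([614., 117., 617.])), (180, array([633., 134., 518.])), (185, array([634., 139., 484.])), (190, array([636., 147., 437.]))]
250 [(140, array([633.,  46., 729.])), (145, array([634.,  48., 705.])), (150, array([628.,  48., 701.])), (155, array([633.,  52., 661.])), (160, array([633.,  55., 637.])), (165, array([633.,  58., 609.])), (170, array([634.,  61., 579.])), (175, array([633.,  64., 551.])), (180, array([633.,  67., 519.])), (185, array([633.,  70., 487.])), (190, array([636.,  75., 437.]))]
258 [(140, array([633.,  34., 729.])), (145, array([634.,  36., 707.])), (150, array([633.,  38., 685.])), (155, array([634.,  41., 658.])), (160, array([623.,  39., 669.])), (165, array([619.,  40., 655.])), (170, array([617.,  42., 637.])), (175, array([615.,  44., 614.])), (180, array([620.,  48., 565.])), (185, array([634.,  56., 484.])), (190, array([636.,  60., 440.]))]
```

```bash
python3 -m pendant '[[[1,0.04,0.015,-0.01,0],[1,0.08,0.03,-0.02,0],[1,0.12,0.045,-0.03,0],[1,0.16,0.06,-0.04,0],[1,0.2,0.075,-0.05,0],[1,0.216,0.085,-0.05,0],[1,0.216,0.085,-0.05,0],[1,0.216,0.085,-0.05,0]]]'
python3 - <<'E'
from h import *
np.set_printoptions(precision=3,suppress=True)
s=env.state(); print(s['t'],s['eef_pos'],s['tcp_rot'],s['joints'])
cs={n:snap(n) for n in('scene','wrist')}; pickle.dump(cs,open('c1.pkl','wb'))
cv2.imwrite('pics/s1.png',cs['scene']['image'])
P=cloud(cs['scene']); e=s['eef_pos']
m=(abs(P[...,0]-e[0])<140)&(abs(P[...,1]-e[1])<140)&(P[...,2]>e[2])
Q=P[m]
for z in range(0,480,20):
    q=Q[(Q[:,2]-e[2]>z)&(Q[:,2]-e[2]<z+20)]
    if len(q): print(z,len(q),(q[:,:2].min(0)-e[:2]).round(),(q[:,:2].max(0)-e[:2]).round())
E
```

```text
t: 1.7
eef_pos: [451.3, 27.5, 344.2]
tcp_rot: [-3.141, 0.0, 1.658]
ft_force: [0.0, 0.9, -0.4]
opening: 1.001
1.7 [451.35   27.481 344.203] [-3.141  0.     1.658] [-0.085  0.116  1.757 -0.     1.27  -0.172]
0 82 [-55. -14.] [54. 17.]
20 108 [-58. -16.] [55. 18.]
40 133 [-60. -15.] [57. 17.]
60 53 [-81. -41.] [80. 39.]
80 546 [-85. -32.] [78. 42.]
100 834 [-93. -43.] [88. 43.]
120 1324 [-92. -42.] [90. 42.]
140 418 [-52. -26.] [16. 28.]
160 484 [-53. -38.] [31. 37.]
180 518 [-51. -32.] [34. 39.]
200 139 [-39.   9.] [18. 42.]
220 162 [-37.  56.] [36. 66.]
240 677 [-139.   12.] [48. 70.]
260 1215 [-139.   21.] [52. 72.]
280 1412 [-140.  -48.] [50. 75.]
300 2497 [-140.  -61.] [42. 74.]
320 1799 [-140.  -61.] [11. 74.]
340 1132 [-140.  -54.] [-62.  72.]
360 522 [-140.  -17.] [-95.  58.]
```

View pics/s1.png

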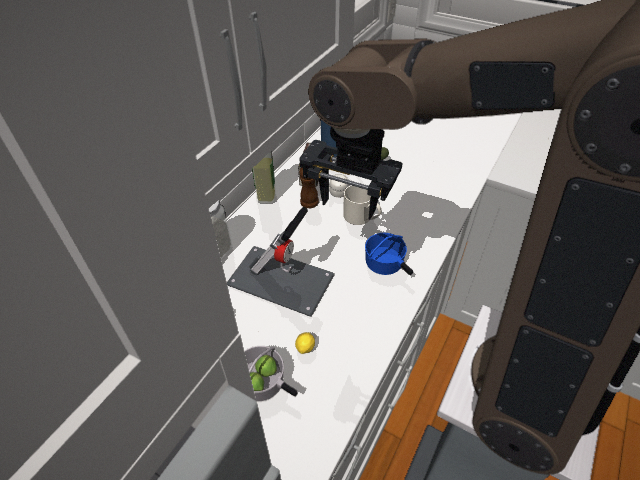

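The scene view shows the gripper straddling air at (350,180), in front of the stand. The depth data give a wide body of ±92 mm at 60–140 mm above the TCP and a wrist of ±52 mm. The cabinet door is at x≈634 above z≈430. The tool stays vertical with these rows, so I'll grip the pull from slightly on the robot's side, at x≈574 (pull at 583, 29.5, 240).

```bash
python3 -m pendant '[[[1,0,0.02,0.03,-0.01],[1,0,0.04,0.06,-0.02],[1,-0.003,0.06,0.072,-0.02],[1,-0.005,0.08,0.072,-0.02],[1,-0.007,0.1,0.072,-0.02],[1,-0.009,0.122,0.072,-0.02],[1,-0.009,0.122,0.072,-0.02],[1,-0.009,0.122,0.072,-0.02]]]'
python3 - <<'E'
from h import *
np.set_printoptions(precision=1,suppress=True)
c=snap('wrist'); s=snap('scene'); pickle.dump((c,s),open('c2.pkl','wb'))
cv2.imwrite('pics/w2.png',np.hstack([cv2.resize(c['image'],(400,300)),cv2.resize(s['image'][130:370,180:500],(400,300))]))
P=cloud(c); g=c['image'].max(2)
m=(g<70)&(P[...,2]>215)&(P[...,2]<262)&(abs(P[...,1]-30)<70)&(P[...,0]>540)&(P[...,0]<625); Q=P[m]; print(len(Q))
if len(Q)>20:
    a=.105; X=np.array([np.cos(a),np.sin(a),0]);Y=np.array([-np.sin(a),np.cos(a),0]); u=-.5*X+[0,0,.866]; n=.866*X+[0,0,.5]
    for v in(u,n,Y): print(np.percentile(Q@v,[1,5,50,95,99]))
    print(np.polyfit(Q[:,1],Q[:,0],1), Q.min(0),Q.max(0))
E
```

```text
t: 2.6
eef_pos: [573.6, 28.0, 272.3]
tcp_rot: [-3.141, 0.0, 1.675]
ft_force: [-0.1, -0.1, -0.7]
opening: 1.003
6090
[-109.9 -103.2  -76.4  -73.3  -72.9]
[617.7 619.2 630.3 632.3 632.9]
[-65.7 -60.8 -23.7  11.8  14.8]
[ -0.1 588.9] [568.   -9.6 215.9] [605.3  76.8 251.8]
```

View pics/w2.png

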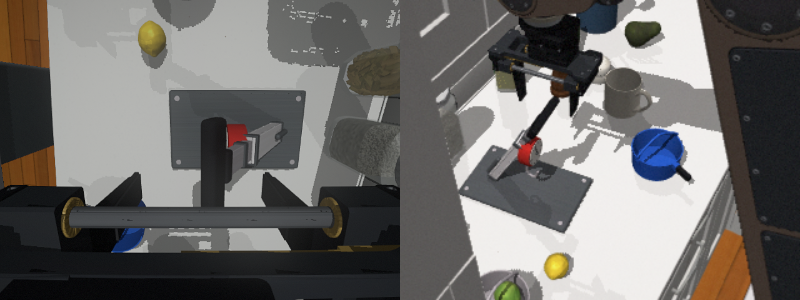

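The wrist view has the two fingers (130,200) and (275,200) straddling the black pull (214,160). The inset shows the gripper above the pull with the body under the cabinet. Lower and close.

```bash
python3 -m pendant '[[[1,0,0,0.024,0],[1,0,0,0.047,0],[1,0,0,0.047,0],[0.6,0,0,0.047,0],[0.5,0,0,0.047,0],[0.4,0,0,0.047,0],[0.3,0,0,0.047,0],[0.3,0,0,0.047,0]]]'
```

```text
t: 3.5
eef_pos: [574.1, 29.1, 226.1]
tcp_rot: [3.141, 0.0, 1.677]
ft_force: [-0.4, 0.4, -0.8]
opening: 0.629
```

```bash
python3 -m pendant '[[[0.1,0,0,0,0],[0.1,0,0,0,0],[0.1,0,0,0,0],[0.1,0,0,0,0],[0.1,0,0,0,0],[0.1,0,-0.002,-0.0035,0],[0.1,0,-0.004,-0.007,0],[0.1,0,-0.006,-0.0105,0]]]'
```

```text
t: 4.3
eef_pos: [575.7, 29.1, 240.0]
tcp_rot: [3.12, 0.001, 1.676]
ft_force: [30.1, 7.3, 8.8]
opening: 0.27
```

```bash
python3 -m pendant '[[[0.1,0,-0.0025,-0.0043,0],[0.1,0,-0.005,-0.0087,0],[0.1,0,-0.0075,-0.013,0],[0.1,0,-0.01,-0.0173,0],[0.1,0,-0.0125,-0.0217,0],[0.1,0,-0.015,-0.026,0],[0.1,0,-0.0175,-0.0303,0],[0.1,0,-0.02,-0.0346,0]]]'
python3 - <<'E'
from h import *
s=snap('scene'); pickle.dump(s,open('c3.pkl','wb'))
cv2.imwrite('pics/s3.png',cv2.resize(s['image'][130:330,180:450],(800,592),interpolation=cv2.INTER_CUBIC))
E
```

```text
t: 5.1
eef_pos: [555.7, 27.0, 274.8]
tcp_rot: [3.12, 0.001, 1.676]
ft_force: [32.0, 8.1, 7.5]
opening: 0.272
```

View pics/s3.png

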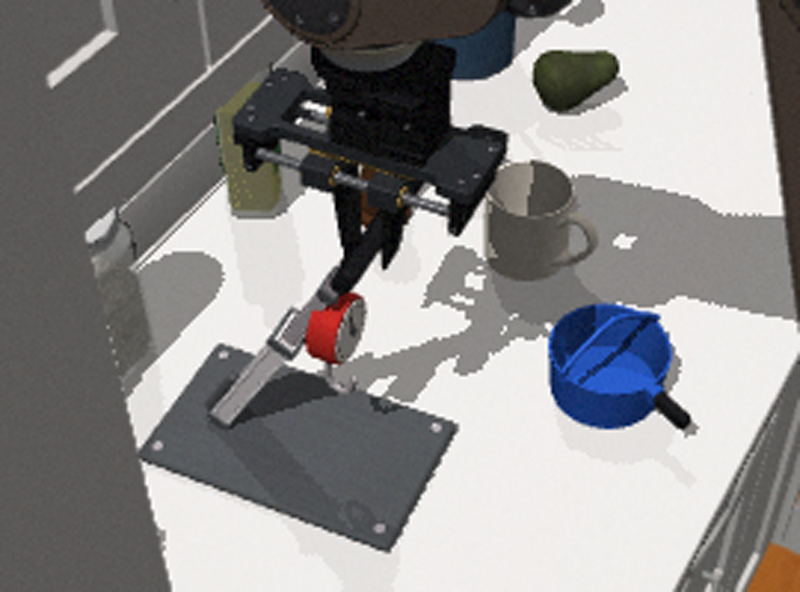

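The picture shows the pull gripped at (375,245), and the boom lengthening with the dial at (337,328). The force stayed steady, so I'll continue to the stop.

```bash
python3 -m pendant '[[[0.1,0,-0.0015,-0.0026,0],[0.1,0,-0.003,-0.0052,0],[0.1,0,-0.0045,-0.0078,0],[0.1,0,-0.006,-0.0104,0],[0.1,0,-0.0075,-0.013,0],[0.1,0,-0.009,-0.0156,0],[0.1,0,-0.0105,-0.0182,0],[0.1,0,-0.0105,-0.0182,0]]]'
```

```text
t: 5.95
eef_pos: [545.1, 25.9, 293.2]
tcp_rot: [3.12, 0.001, 1.676]
ft_force: [29.5, 7.3, 14.0]
opening: 0.269
```

```bash
python3 -m pendant '[[[0.1,0,-0.001,-0.0017,0],[0.1,0,-0.002,-0.0035,0],[0.1,0,-0.003,-0.0052,0],[0.1,0,-0.004,-0.007,0],[0.1,0,-0.005,-0.0087,0],[0.1,0,-0.006,-0.0104,0],[0.1,0,-0.006,-0.0104,0],[0.1,0,-0.006,-0.0104,0]]]'
```

```text
t: 6.75
eef_pos: [539.2, 25.2, 303.5]
tcp_rot: [3.119, 0.001, 1.677]
ft_force: [31.7, 7.3, 12.5]
opening: 0.27
```

```bash
python3 -m pendant '[[[0.1,0,-0.001,-0.0017,0],[0.1,0,-0.002,-0.0035,0],[0.1,0,-0.003,-0.0052,0],[0.1,0,-0.004,-0.007,0],[0.1,0,-0.005,-0.0087,0],[0.1,0,-0.006,-0.0104,0],[0.1,0,-0.006,-0.0104,0],[0.1,0,-0.006,-0.0104,0]]]'
python3 - <<'E'
from h import *
np.set_printoptions(precision=1,suppress=True)
s=snap('scene');t=snap('top'); pickle.dump((s,t),open('c4.pkl','wb'))
cv2.imwrite('pics/s4.png',cv2.resize(s['image'][190:300,230:380],(800,587),interpolation=cv2.INTER_CUBIC))
P=cloud(s); h=cv2.cvtColor(s['image'],cv2.COLOR_BGR2HSV)
m=((h[...,0]<6)|(h[...,0]>174))&(h[...,1]>130)&(h[...,2]>90)&(P[...,0]>450)&(P[...,0]<700)&(abs(P[...,1]-35)<80)
n,l,st,ce=cv2.connectedComponentsWithStats(m.astype(np.uint8))
for i in range(1,n): print(st[i],ce[i],np.median(P[l==i],0))
E
```

```text
t: 7.55
eef_pos: [533.2, 24.6, 314.0]
tcp_rot: [3.119, 0.001, 1.677]
ft_force: [30.6, 7.9, 12.5]
opening: 0.271
[291 220  18  24 192] [297.5 232.4] [563.5  49.1 237. ]
```

View pics/s4.png

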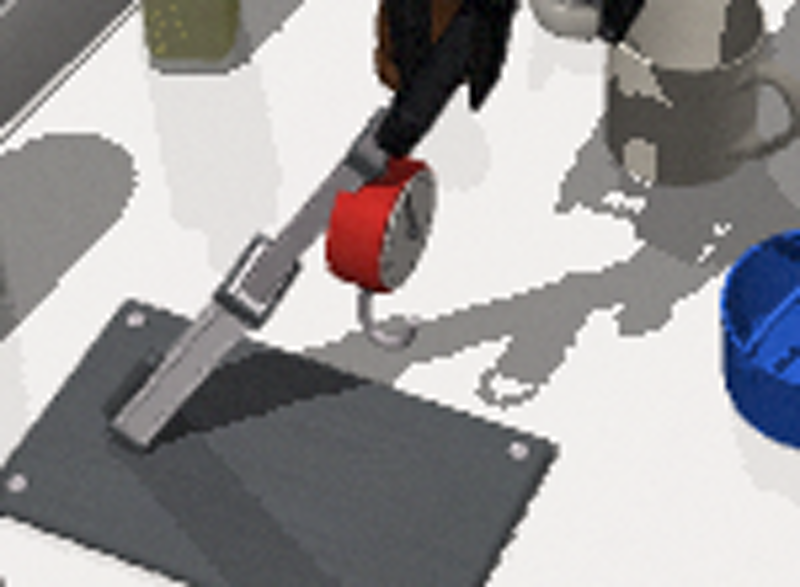

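The dial is now at z≈237 and no red button shows on the sleeve's robot-side face (near (230,330) in the crop), so it isn't locked yet. I'll keep drawing.

```bash
python3 -m pendant '[[[0.1,0,-0.001,-0.0017,0],[0.1,0,-0.002,-0.0035,0],[0.1,0,-0.003,-0.0052,0],[0.1,0,-0.004,-0.007,0],[0.1,0,-0.005,-0.0087,0],[0.1,0,-0.006,-0.0104,0],[0.1,0,-0.006,-0.0104,0],[0.1,0,-0.006,-0.0104,0]]]'
```

```text
t: 8.45
eef_pos: [528.5, 24.2, 321.9]
tcp_rot: [3.119, 0.0, 1.676]
ft_force: [49.2, 9.0, -11.1]
opening: 0.272
```

Run:
```python
from h import *
np.set_printoptions(precision=1,suppress=True)
s=snap('scene'); pickle.dump(s,open('c5.pkl','wb'))
P=cloud(s); h=cv2.cvtColor(s['image'],cv2.COLOR_BGR2HSV)
m=((h[...,0]<8)|(h[...,0]>172))&(h[...,1]>110)&(h[...,2]>70)&(P[...,0]>450)&(P[...,0]<700)&(abs(P[...,1]-35)<80)
n,l,st,ce=cv2.connectedComponentsWithStats(m.astype(np.uint8))
for i in range(1,n): print(st[i],ce[i],np.median(P[l==i],0))
cv2.imwrite('pics/s5.png',cv2.resize(s['image'][190:300,230:380],(800,587),interpolation=cv2.INTER_CUBIC))
```

```text
[293 218  19  25 226] [299.7 229.9] [558.6  47.1 245.4]
```

View pics/s5.png

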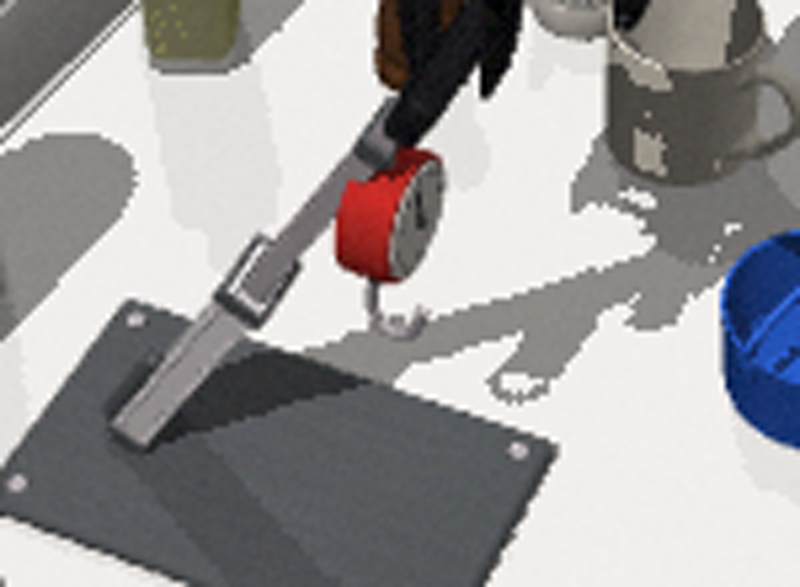

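The sleeve's robot-side face is turned away from this camera, so the button can't be seen from here. The force jump (49 N, tracking short by 3 mm) says the end stop is reached. I'll test the lock by backing off slightly.

```bash
python3 -m pendant '[[[0.1,0,0.001,0.0017,0],[0.1,0,0.002,0.0035,0],[0.1,0,0.003,0.0052,0],[0.1,0,0.004,0.0069,0],[0.1,0,0.004,0.0069,0],[0.1,0,0.004,0.0069,0],[0.1,0,0.004,0.0069,0],[0.1,0,0.004,0.0069,0]]]'
python3 - <<'E'
from h import *
np.set_printoptions(precision=0,suppress=True)
s=pickle.load(open('c5.pkl','rb')); P=cloud(s)
# pts around hook
for v in range(240,256): print(v,[P[v,u].round().tolist() for u in range(298,312) if 80<P[v,u,2]<215])
E
```

```text
t: 9.3
eef_pos: [530.4, 24.3, 318.8]
tcp_rot: [3.12, 0.002, 1.677]
ft_force: [22.5, 6.1, 26.6]
opening: 0.27
240 [[548.0, 40.0, 213.0], [550.0, 34.0, 206.0], [548.0, 32.0, 205.0]]
241 [[561.0, 50.0, 212.0], [550.0, 47.0, 214.0], [549.0, 39.0, 207.0], [548.0, 37.0, 206.0]]
242 [[574.0, 27.0, 180.0], [557.0, 48.0, 208.0], [550.0, 50.0, 214.0], [548.0, 49.0, 214.0], [550.0, 43.0, 207.0], [547.0, 43.0, 209.0]]
243 [[574.0, 28.0, 177.0], [570.0, 28.0, 180.0], [568.0, 28.0, 180.0]]
244 [[573.0, 28.0, 175.0], [571.0, 28.0, 176.0]]
245 [[573.0, 30.0, 172.0], [570.0, 29.0, 173.0]]
246 [[575.0, 30.0, 168.0], [574.0, 28.0, 166.0], [572.0, 27.0, 166.0]]
247 [[576.0, 29.0, 163.0], [574.0, 29.0, 164.0], [572.0, 26.0, 163.0]]
248 [[572.0, 31.0, 163.0], [571.0, 28.0, 161.0], [571.0, 24.0, 157.0], [549.0, 28.0, 173.0], [548.0, 24.0, 170.0]]
249 [[575.0, 27.0, 155.0], [572.0, 28.0, 157.0], [571.0, 25.0, 154.0], [553.0, 25.0, 165.0], [550.0, 26.0, 168.0], [548.0, 25.0, 167.0]]
250 [[573.0, 26.0, 152.0], [568.0, 29.0, 157.0], [567.0, 26.0, 154.0], [554.0, 25.0, 160.0], [549.0, 27.0, 165.0], [548.0, 25.0, 165.0]]
251 [[572.0, 27.0, 149.0], [570.0, 26.0, 149.0], [567.0, 26.0, 151.0], [565.0, 26.0, 152.0], [562.0, 26.0, 153.0], [560.0, 24.0, 153.0], [557.0, 25.0, 155.0], [555.0, 23.0, 155.0], [551.0, 25.0, 159.0]]
252 [[567.0, 27.0, 149.0], [563.0, 28.0, 151.0], [560.0, 28.0, 153.0], [560.0, 25.0, 150.0], [555.0, 27.0, 155.0], [553.0, 27.0, 156.0], [551.0, 25.0, 155.0]]
253 [[563.0, 28.0, 147.0], [560.0, 29.0, 150.0], [558.0, 27.0, 150.0], [555.0, 28.0, 152.0], [554.0, 25.0, 150.0]]
254 []
255 []
```

```bash
python3 -m pendant '[[[0.1,0,0.001,0.0017,0],[0.1,0,0.002,0.0034,0],[0.1,0,0.002,0.0034,0],[0.1,0,0.002,0.0034,0],[0.1,0,0.002,0.0034,0],[0.1,0,0.002,0.0034,0],[0.1,0,0.002,0.0034,0],[0.1,0,0.002,0.0034,0]]]'
```

```text
t: 10.1
eef_pos: [530.8, 24.0, 316.2]
tcp_rot: [3.123, 0.002, 1.677]
ft_force: [9.2, 3.5, 37.7]
opening: 0.273
```

```bash
python3 -m pendant '[[[0.1,0,-0.002,-0.0034,0],[0.7,0,-0.002,-0.0034,0],[0.7,0,-0.002,-0.0034,0],[0.7,0,-0.002,-0.0034,0],[0.7,0,-0.002,-0.0034,0],[0.7,0,-0.002,-0.0034,0],[0.7,0,-0.002,-0.0034,0],[0.7,0,-0.002,-0.0034,0]]]'
python3 -m pendant '[[[0.7,0,-0.002,-0.02,0],[0.7,0,-0.002,-0.045,0],[0.7,0,-0.02,-0.05,0],[0.7,0,-0.06,-0.05,0],[0.7,0,-0.1,-0.05,0],[0.7,0,-0.12,-0.03,0],[0.7,0,-0.12,-0.03,0],[0.7,0,-0.12,-0.03,0]]]'
python3 - <<'E'
from h import *
np.set_printoptions(precision=1,suppress=True)
cs={n:snap(n) for n in('scene','top','wrist')}; pickle.dump(cs,open('c6.pkl','wb'))
a=cs['scene']['image'][190:300,230:380]
cv2.imwrite('pics/s6.png',np.hstack([cv2.resize(cs['wrist']['image'],(400,300)),cv2.resize(a,(400,300),interpolation=cv2.INTER_CUBIC)]))
print(env.state()['joints'])
for n in cs:
    c=cs[n];P=cloud(c);g=c['image'].max(2);h=cv2.cvtColor(c['image'],cv2.COLOR_BGR2HSV)
    m=((h[...,0]<8)|(h[...,0]>172))&(h[...,1]>110)&(h[...,2]>70)&(P[...,0]>450)&(P[...,0]<700)&(abs(P[...,1]-35)<80)
    k,l,st,ce=cv2.connectedComponentsWithStats(m.astype(np.uint8))
    for i in range(1,k):
        if st[i,4]>3: print(n,'red',st[i],np.nanmedian(P[l==i],0),np.nanmin(P[l==i],0),np.nanmax(P[l==i],0))
    m=(g<65)&(P[...,2]>290)&(P[...,2]<360)&(abs(P[...,1]-25)<60)&(P[...,0]>490)&(P[...,0]<590)
    if m.sum()>20: Q=P[m]; print(n,'pull',len(Q),np.percentile(Q,1,0),np.percentile(Q,99,0),np.median(Q,0))
    m=(abs(P[...,0]-560)<22)&(abs(P[...,1]-27)<14)&(P[...,2]>140)&(P[...,2]<190)
    if m.sum()>5: Q=P[m]; print(n,'hook',len(Q),np.percentile(Q,2,0),np.percentile(Q,98,0))
E
```

```text
t: 10.9
eef_pos: [523.7, 23.7, 313.0]
tcp_rot: [-3.141, -0.0, 1.677]
ft_force: [0.3, 0.8, -0.7]
opening: 0.696
t: 11.7
eef_pos: [404.9, 11.0, 343.7]
tcp_rot: [3.141, 0.0, 1.676]
ft_force: [-0.2, 0.4, -0.4]
opening: 0.696
[-0.1  0.   1.8 -0.   1.3 -0.2]
scene red [292 218  19  25 227] [560.1  47.8 243.7] [548.4   6.  210.6] [575.5  56.5 255.1]
scene pull 328 [514.8 -22.6 317.8] [547.5  72.  347. ] [524.4  33.1 341.7]
scene hook 49 [549.3  22.7 146. ] [576.5  30.1 177.2]
top red [286 238   6  10  46] [568.6   7.6 242.7] [556.7   3.1 234.2] [578.1  13.8 251.5]
top red [267 240   6  11  51] [562.7  51.2 243.7] [538.4  41.    8.3] [613.6  70.9 327.2]
top pull 259 [515.5  12.1 314.9] [546.6  70.4 348.2] [529.9  43.7 340.7]
wrist red [ 505  204   47   73 1807] [559.5  36.7 247.3] [548.9  -3.9 214.4] [577.1  55.3 262.2]
wrist pull 4332 [514.   14.3 311.7] [531.5  70.7 344.8] [521.2  44.1 341.5]
wrist hook 141 [548.2  21.3 145.1] [572.   27.9 167.3]
```

View pics/s6.png

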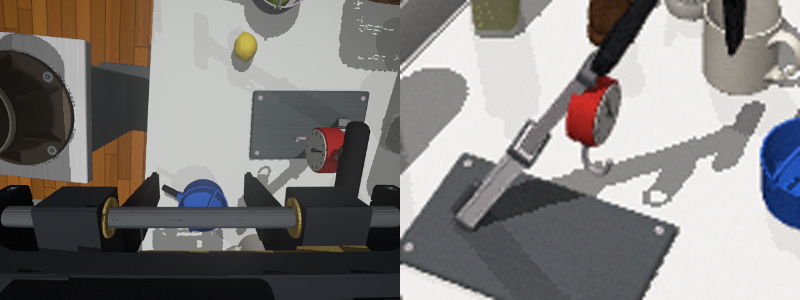

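The wrist picture shows the boom out, with the dial at (325,150) and the pull at (352,160), and the inset shows the hook at (597,163). The boom stayed out after release and the push-back met a firm stop, so it is locked. Hook seat is at about (562, 26, 154). Next the pail stub (centre 435.6, 300.4, yaw −0.05), gripped about 13 mm outside its middle so that the wrist clears the pull.

```bash
python3 -m pendant '[[[0.7,0.036,0.006,0.024,-0.15],[0.7,0.072,0.012,0.048,-0.3],[0.7,0.108,0.018,0.073,-0.45],[0.7,0.144,0.024,0.097,-0.6],[0.7,0.18,0.03,0.121,-0.75],[0.7,0.216,0.036,0.145,-0.9],[0.7,0.25,0.042,0.17,-1.05],[0.7,0.2866,0.048,0.194,-1.2]]]'
python3 -m pendant '[[[0.7,0,0,0,-0.15],[0.7,0,0,0,-0.215],[0.7,0,0,0,-0.215],[0.7,0,0,0,-0.215],[0.7,0,0,0,-0.215],[0.7,0,0,0,-0.215],[0.7,0,0,0,-0.215],[0.7,0,0,0,-0.215]]]'
python3 - <<'E'
from h import *
np.set_printoptions(precision=3,suppress=True)
c=snap('wrist'); pickle.dump(c,open('c7.pkl','wb')); print(c['s']['joints'])
cv2.imwrite('pics/w7.png',c['image'])
P=cloud(c); g=c['image'].max(2)
m=(g<60)&(P[...,2]>42)&(P[...,2]<60)&(abs(P[...,1]-300)<30)&(P[...,0]>400)&(P[...,0]<470); Q=P[m]; print(len(Q))
if len(Q)>20: print('stub',np.percentile(Q,[1,50,99],0),cv2.minAreaRect(Q[:,:2].astype(np.float32)))
m=(P[...,2]>75)&(P[...,2]<102)&(abs(P[...,1]-296)<55)&(P[...,0]>495)&(P[...,0]<545); Q=P[m]; print(len(Q))
if len(Q)>20: print('wire',np.percentile(Q,[1,50,99],0),np.polyfit(Q[:,1]-296,Q[:,0],1)); 
m=(P[...,2]>50)&(P[...,2]<60)&(np.hypot(P[...,0]-518,P[...,1]-296)<75)&(g>70); Q=P[m]; print('rim',len(Q),Q.min(0),Q.max(0))
E
```

```text
t: 12.65
eef_pos: [422.4, 303.1, 147.8]
tcp_rot: [-3.141, -0.0, 2.883]
ft_force: [1.7, -0.4, 0.3]
opening: 0.701
t: 13.45
eef_pos: [421.9, 301.0, 149.3]
tcp_rot: [3.142, 0.0, 3.091]
ft_force: [0.1, -0.5, 0.6]
opening: 0.699
[ 0.492  0.424  1.892 -0.     0.825 -1.028]
831
stub [[417.662 273.026  42.498]
 [438.195 297.715  52.824]
 [469.316 314.725  54.967]] ((443.653076171875, 294.9063415527344), (48.64421844482422, 52.523502349853516), 89.97225952148438)
989
wire [[514.435 253.703  75.362]
 [517.644 294.311  86.99 ]
 [521.969 334.841  95.092]] [  0.045 517.871]
rim 1072 [453.591 239.422  50.01 ] [556.72  348.296  57.235]
```

View pics/w7.png

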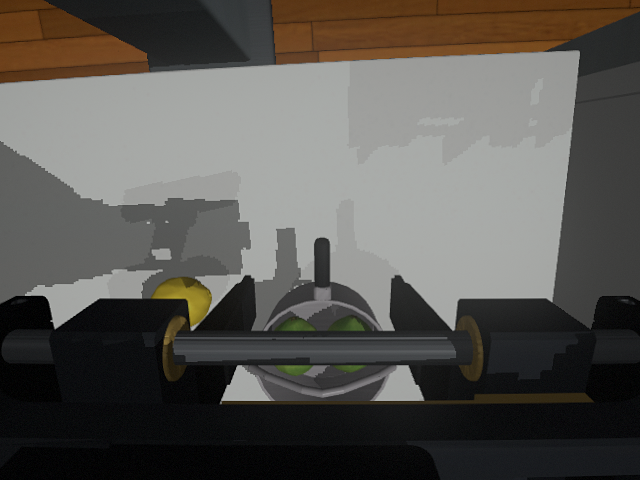

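The wrist view shows the stub (322,262) centred between the fingertips (255…390) and both limes in the pail at (295,345) and (347,343). The lemon (180,300) is clear of the fingers. Descend and grip.

```bash
python3 -m pendant '[[[0.7,0,0,0.04,0],[0.7,0,0,0.08,0],[0.5,0,0,0.105,0],[0.4,0,0,0.115,0],[0.3,0,0,0.115,0],[0.05,0,0,0.115,0],[0,0,0,0.115,0],[0,0,0,0.115,0]]]'
python3 -m pendant '[[[0,0,0,0,0],[0,0,0,0,0],[0,0,0,0,0],[0,0,0,0,0],[0,0,0,0,0],[0,0,0,-0.003,0],[0,0,0,-0.006,0],[0,0,0,-0.01,0]]]'
```

```text
t: 14.3
eef_pos: [422.3, 301.4, 35.3]
tcp_rot: [3.141, 0.002, 3.092]
ft_force: [-0.2, -0.5, -0.3]
opening: 0.254
t: 15.1
eef_pos: [421.6, 300.9, 44.2]
tcp_rot: [-3.141, -0.001, 3.092]
ft_force: [0.8, 1.0, -3.1]
opening: 0.126
```

```bash
python3 -m pendant '[[[0,0,0,-0.01,0],[0,0,0,-0.02,0],[0,0,0,-0.03,0],[0,0,0,-0.045,0],[0,0,0,-0.06,0],[0,0,0,-0.075,0],[0,0,0,-0.08,0],[0,0,0,-0.08,0]]]'
cat > pail.py <<'E'
from h import *
np.set_printoptions(precision=2,suppress=True)
s0=env.state(); e=s0['eef_pos']; c=snap('wrist'); pickle.dump(c,open('cw.pkl','wb'))
T=np.eye(4);T[:3,:3]=R.from_euler('xyz',s0['tcp_rot']).as_matrix();T[:3,3]=e
g=c['image'].max(2); h=cv2.cvtColor(c['image'],cv2.COLOR_BGR2HSV)
P=cloud(c); Q=(P-e)@T[:3,:3]   # tool frame: x toward robot, y jaws, z down
d=-Q[...,0] # ahead
m=(d>15)&(d<170)&(abs(Q[...,1])<75)&(Q[...,2]<40)&(Q[...,2]>-90)&(g>55)
w=m&(Q[...,2]<-30)&(d>75)
A=Q[w]; A=A*[-1,1,-1]
print('force',s0['ft_force'],'mom',s0['moment'],'open',s0['opening'])
print('wire(ahead,y,up)',len(A),np.percentile(A,[2,50,98],0) if len(A) else '', np.polyfit(A[:,1],A[:,0],1) if len(A)>9 else '')
r=Q[m&(Q[...,2]>-35)&(Q[...,2]<5)&(d<160)]*[-1,1,-1]
# rim: max height per angle around guess
print('rim pts',len(r)); 
for a,b in((35,50),(50,65),(65,80),(80,100),(100,120),(120,150)):
    q=r[(r[:,0]>a)&(r[:,0]<b)]
    if len(q): print(a,b,len(q),'y',q[:,1].min(),q[:,1].max(),'up p98',np.percentile(q[:,2],98))
gm=(h[...,0]>30)&(h[...,0]<60)&(h[...,1]>120)&m; print('green',gm.sum())
cv2.imwrite('pics/%s.png'%__import__('sys').argv[1],c['image'][200:480])
E
python3 pail.py w8
```

```text
t: 15.9
eef_pos: [422.0, 301.2, 125.1]
tcp_rot: [3.141, 0.001, 3.092]
ft_force: [-0.7, -1.4, -3.4]
opening: 0.126
force [-0.72 -1.35 -3.4 ] mom [0.1  0.07 0.04] open 0.12631929732236358
wire(ahead,y,up) 0  
rim pts 147
35 50 147 y -9.75044350266664 6.051700717938408 up p98 1.2161481445566842
green 434
```

View pics/w8.png

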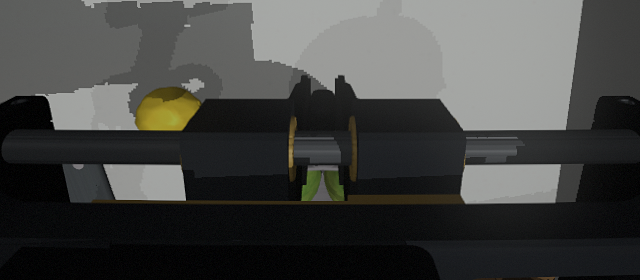

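The viewed crop shows the stub held at (322,100) with the limes barely visible, and the rim looks low. I'll check the pail's tilt numerically from the fixed cameras.

```bash
cat > fix.py <<'E'
from h import *
np.set_printoptions(precision=1,suppress=True)
s=env.state(); e=s['eef_pos']; yaw=s['tcp_rot'][2]
F=-np.array([np.cos(yaw),np.sin(yaw),0]); L=np.array([-F[1],F[0],0]); U=np.array([0,0,1.])
for n in('top','scene'):
    c=snap(n);P=cloud(c);h=cv2.cvtColor(c['image'],cv2.COLOR_BGR2HSV);g=c['image'].max(2)
    Q=np.stack([(P-e)@F,(P-e)@L,(P-e)@U],-1)
    m=(Q[...,0]>30)&(Q[...,0]<175)&(abs(Q[...,1])<62)&(Q[...,2]>-110)&(Q[...,2]<75)&(P[...,2]>6)
    gm=m&(h[...,0]>30)&(h[...,0]<60)&(h[...,1]>120)
    o=m&~gm; print(n,m.sum(),'green',gm.sum(),np.median(Q[gm],0) if gm.sum() else '')
    for a in range(30,175,12):
        q=Q[o&(Q[...,0]>a)&(Q[...,0]<a+12)]
        if len(q)>3: print(a,len(q),'up',np.percentile(q[:,2],[5,50,95]),'y',q[:,1].min().round(),q[:,1].max().round())
    pickle.dump((c,s),open(f'cf_{n}.pkl','wb'))
E
python3 fix.py
```

```text
top 1237 green 420 [ 80.7  -3.5 -37.2]
30 30 up [-23.6 -10.5  -0. ] y -28.0 -7.0
42 90 up [-65.6 -30.   -2. ] y -48.0 22.0
54 106 up [-72.  -62.  -11.2] y -51.0 26.0
66 50 up [-76.7 -45.9 -16. ] y -57.0 14.0
78 27 up [-52.1 -23.9 -12.6] y -57.0 46.0
90 131 up [-90.6  -6.6   9.1] y -54.0 54.0
102 140 up [-89.3 -55.8   8.8] y -49.0 51.0
114 172 up [-73.2 -60.8 -44.1] y -41.0 45.0
126 71 up [-59.3 -52.2 -45.7] y -26.0 31.0
scene 612 green 86 [ 70.  -15.1 -41.3]
30 55 up [-58.4  -6.4   3.4] y -1.0 42.0
42 49 up [-63.5 -51.7 -16.2] y 4.0 47.0
54 62 up [-66.6 -43.2 -25.6] y 43.0 49.0
90 76 up [-47.8  -2.6   7.4] y -55.0 23.0
102 106 up [-72.4 -43.3   8.9] y -54.0 19.0
114 149 up [-73.9 -63.3 -48.3] y -43.0 5.0
126 26 up [-62.3 -54.6 -48.6] y -28.0 -0.0
```

The pail droops about 26° in the grip because the fingertip hold is too shallow, and the limit is 40°. I'll set it straight back down and regrip deeper.

```bash
python3 -m pendant '[[[0,0,0,0.03,0],[0,0,0,0.045,0],[0,0,0,0.058,0],[0,0,0,0.07,0],[0,0,0,0.08,0],[0,0,0,0.09,0],[0,0,0,0.09,0],[0,0,0,0.09,0]]]'
python3 fix.py
```

```text
t: 16.85
eef_pos: [422.0, 301.1, 33.7]
tcp_rot: [-3.141, -0.0, 3.092]
ft_force: [0.6, -0.0, -2.1]
opening: 0.126
top 1117 green 393 [105.8  -1.5  11.1]
30 4 up [-20.   21.7  24.6] y -27.0 -14.0
42 44 up [-27.5 -14.1  26.7] y -57.0 4.0
54 54 up [-27.2 -23.1  23.7] y -61.0 13.0
66 77 up [-27.4 -24.2  23.9] y -58.0 26.0
78 135 up [-26.3  36.5  63.9] y -57.0 58.0
90 81 up [-11.5  13.   48.9] y -57.0 57.0
102 49 up [-7.7  8.6 25.9] y -51.0 56.0
114 61 up [-26.    4.6  26.6] y -62.0 49.0
126 117 up [-27.    0.4  26. ] y -61.0 42.0
138 70 up [-26.9  12.9  26.4] y -47.0 61.0
150 15 up [-27.6 -26.6 -24.9] y -36.0 59.0
162 17 up [-27.5 -26.4 -24.9] y -48.0 61.0
scene 604 green 282 [91.  -5.4  6.9]
30 58 up [-20.6   6.2  24. ] y -5.0 22.0
54 7 up [-27.2 -26.2 -24.2] y -11.0 6.0
78 57 up [-27.3  46.9  61.1] y -18.0 31.0
90 32 up [-26.9  52.4  61.3] y -10.0 28.0
102 9 up [ 9.3 14.2 16.8] y -18.0 13.0
114 8 up [-3.5  0.3 10.2] y -15.0 7.0
126 92 up [-26.2   2.6  22.2] y -38.0 -10.0
138 54 up [-22.5  10.2  24.2] y -30.0 -10.0
```

```bash
python3 -m pendant '[[[0.3,0,0,0,0],[0.3,0,0,0,0],[0.3,0,0,0.004,0],[0.3,0,0,0.008,0],[0,0,0,0.008,0],[0,0,0,0.008,0],[0,0,0,0.008,0],[0,0,0,0.008,0]]]'
python3 -m pendant '[[[0,0,0,0,0],[0,0,0,-0.002,0],[0,0,0,-0.004,0],[0,0,0,-0.007,0],[0,0,0,-0.01,0],[0,0,0,-0.013,0],[0,0,0,-0.016,0],[0,0,0,-0.02,0]]]'
cat >> fix.py <<'E'
Q0=[]
for n in('top','scene'):
    c,_=pickle.load(open(f'cf_{n}.pkl','rb'));P=cloud(c); h=cv2.cvtColor(c['image'],cv2.COLOR_BGR2HSV)
    Q=np.stack([(P-e)@F,(P-e)@L,(P-e)@U],-1); q=Q[(Q[...,0]>70)&(Q[...,0]<125)&(abs(Q[...,1])<18)&(Q[...,2]<85)&(Q[...,2]>-30)&((h[...,1]<90))]
    if len(q): k=q[q[:,2]>q[:,2].max()-5]; print(n,'HANGER(ahead,left,up)',len(k),np.median(k,0),'world',e+np.median(k,0)[0]*F+np.median(k,0)[1]*L+np.median(k,0)[2]*U)
E
python3 fix.py
```

```text
t: 17.75
eef_pos: [421.9, 301.1, 26.2]
tcp_rot: [-3.142, 0.0, 3.092]
ft_force: [0.2, 0.9, -1.6]
opening: 0.121
t: 18.55
eef_pos: [421.8, 301.0, 46.4]
tcp_rot: [-3.141, -0.0, 3.092]
ft_force: [-0.0, -0.3, -3.7]
opening: 0.124
top 1298 green 376 [99.7 -6.   2.2]
30 27 up [-23.9  -7.3  25. ] y -25.0 -8.0
42 76 up [-39.4 -23.1  23.3] y -54.0 8.0
54 107 up [-34.6 -29.1  14.4] y -48.0 17.0
66 127 up [-35.7 -31.   13.5] y -59.0 26.0
78 65 up [-37.4 -12.3  32.3] y -58.0 58.0
90 139 up [-5.3 38.5 56.1] y -57.0 57.0
102 62 up [-38.2  -0.7  15.2] y -60.0 56.0
114 92 up [-39.3  -9.6  14.2] y -54.0 51.0
126 158 up [-36.3  -9.9  12.2] y -51.0 41.0
138 44 up [-39.9   5.5  11.7] y -52.0 56.0
150 9 up [-40.4 -39.  -36.8] y -61.0 41.0
162 16 up [-40.4 -38.5 -35.1] y -57.0 42.0
scene 656 green 333 [90.8 -6.3  1.8]
30 91 up [-26.4   0.9  25.5] y -8.0 25.0
54 14 up [-34.  -30.6 -28. ] y -15.0 5.0
78 16 up [-35.4 -33.3  -8. ] y -14.0 10.0
90 58 up [-36.   50.1  55.1] y -21.0 27.0
102 5 up [-8.9 -1.4  9. ] y -5.0 17.0
126 98 up [-34.  -10.5   9.3] y -35.0 -7.0
138 32 up [-7.1  3.5 10.8] y -27.0 -11.0
top HANGER(ahead,left,up) 12 [92.4 -1.9 56.5] world [514.  294.5 102.9]
scene HANGER(ahead,left,up) 23 [95.7  3.2 53.9] world [517.6 299.5 100.3]
```

```bash
python3 -m pendant '[[[0,0,0,-0.008,0],[0,0,0,-0.016,0],[0,0,0,-0.024,0],[0,0,0,-0.024,0],[0,0,0,-0.024,0],[0,0,0,-0.024,0],[0,0,0,-0.024,0],[0,0,0,-0.024,0]]]'
python3 fix.py | egrep 'HANGER|^30|^42|^126|^138'; python3 -c "
from h import *
s=env.state();print(s['t'],s['ft_force'],s['moment'])"
```

```text
t: 19.45
eef_pos: [421.8, 301.0, 69.9]
tcp_rot: [-3.141, -0.0, 3.092]
ft_force: [-0.5, -0.6, -4.8]
opening: 0.127
30 29 up [-19.4   4.8  18. ] y -56.0 -12.0
42 88 up [-42.1 -25.   17. ] y -55.0 13.0
126 147 up [-55.3 -18.8  -5. ] y -54.0 60.0
138 14 up [-62.5  -9.7  -6.9] y -50.0 50.0
30 70 up [-14.8   7.5  19.4] y -3.0 20.0
126 90 up [-35.4 -17.2  -8.2] y -36.0 -5.0
138 10 up [-13.1 -10.1  -7.3] y -23.0 -11.0
top HANGER(ahead,left,up) 7 [95.1  3.9 45.6] world [516.9 300.2 115.6]
scene HANGER(ahead,left,up) 32 [97.6  0.4 41.7] world [519.3 296.6 111.6]
19.55 [ 0.16087296  0.03739873 -2.79196521] [ 0.13017659  0.1483666  -0.08868844]
```

```bash
python3 -m pendant '[[[0,0,0,-0.01,0],[0,0,0,-0.01,0],[0,0,0,-0.01,0],[0,0,0,-0.01,0],[0,0,0,-0.01,0],[0,0,0,-0.01,0],[0,0,0,-0.01,0],[0,0,0,-0.01,0]]]'
python3 fix.py | egrep 'HANGER|^30|^42|^126|^138'
```

```text
t: 20.35
eef_pos: [421.9, 301.1, 80.1]
tcp_rot: [-3.141, -0.0, 3.092]
ft_force: [-1.0, 0.2, -2.9]
opening: 0.127
30 33 up [-15.4   4.6  21. ] y -54.0 -12.0
42 94 up [-45.2 -26.6  15.5] y -57.0 13.0
126 123 up [-40.8 -20.4 -11.2] y -58.0 62.0
138 9 up [-73.1 -17.6 -13.8] y -53.0 58.0
30 61 up [-8.2  7.2 18.1] y 2.0 19.0
42 4 up [-69.3 -43.5 -37.3] y 41.0 55.0
126 80 up [-33.8 -19.8 -12. ] y -35.0 -4.0
top HANGER(ahead,left,up) 9 [94.9  3.5 39. ] world [516.8 299.8 119.1]
scene HANGER(ahead,left,up) 26 [97.5 -1.1 37.8] world [519.2 295.1 117.9]
```

The droop now creeps only about 4°/s with the deeper grip. I'll set the pail down level again, then lift and carry in one quick smooth move. The pre-hook point for the TCP is about (422, 11, 142).

```bash
python3 -m pendant '[[[0,0,0,0.012,0],[0,0,0,0.024,0],[0,0,0,0.034,0],[0,0,0,0.044,0],[0,0,0,0.05,0],[0,0,0,0.054,0],[0,0,0,0.055,0],[0,0,0,0.055,0]]]'
python3 -m pendant '[[[0,0,0,-0.03,0],[0,0,-0.012,-0.065,0],[0,-0.002,-0.045,-0.095,-0.03],[0,-0.0045,-0.09,-0.112,-0.06],[0,-0.007,-0.137,-0.116,-0.09],[0,-0.009,-0.184,-0.116,-0.12],[0,-0.012,-0.23,-0.116,-0.155],[0,-0.014,-0.268,-0.116,-0.155]]]'
python3 fix.py | egrep 'HANGER|^30|^42|^126|^138|green'
```

```text
t: 21.25
eef_pos: [421.5, 301.0, 25.6]
tcp_rot: [-3.141, -0.001, 3.092]
ft_force: [-6.6, -1.9, 10.6]
opening: 0.126
t: 22.05
eef_pos: [422.4, 30.5, 141.2]
tcp_rot: [-3.141, 0.001, -3.036]
ft_force: [1.1, 0.7, -4.1]
opening: 0.124
top 843 green 155 [ 77.5 -20.8 -24.5]
126 4 up [-40.3 -39.5 -38.6] y -5.0 2.0
scene 1191 green 212 [ 78.4   3.2 -28.7]
30 129 up [-49.3 -19.    4.3] y 17.0 45.0
42 112 up [-56.6 -25.5   1.8] y 29.0 48.0
126 65 up [10.1 65.2 73.9] y -43.0 8.0
138 26 up [ 5.6 14.8 73.3] y -23.0 8.0
top HANGER(ahead,left,up) 20 [95.4  0.6 20.5] world [517.2  41.2 161.6]
scene HANGER(ahead,left,up) 21 [94.8 -2.6 17.2] world [517.   37.9 158.4]
```

The quick carry let the droop reach about 28°. I'll relevel it on the stand's foot plate, just in front of the hook, so the remaining lift is short and gentle.

```bash
python3 -m pendant '[[[0,-0.006,-0.006,0.02,0],[0,-0.012,-0.012,0.04,0],[0,-0.019,-0.019,0.055,0],[0,-0.019,-0.019,0.067,0],[0,-0.019,-0.019,0.079,0],[0,-0.019,-0.019,0.09,0],[0,-0.019,-0.019,0.099,0],[0,-0.019,-0.019,0.102,0]]]'
python3 fix.py | egrep 'HANGER|^30|^42|^126|^138|green'
```

```text
t: 22.95
eef_pos: [442.6, 16.2, 38.6]
tcp_rot: [3.141, -0.002, -3.036]
ft_force: [-6.9, -1.3, 10.1]
opening: 0.125
top 1100 green 116 [96.3 18.6 21. ]
126 20 up [-31.1 -24.6 -21.5] y -62.0 -50.0
138 28 up [-30.5 -26.4 -21.1] y -62.0 46.0
scene 1879 green 357 [87.2 -6.1 16.4]
30 20 up [-24.7 -17.1  -0.5] y 13.0 32.0
42 61 up [-22.9  -2.2  26. ] y -32.0 48.0
126 229 up [-27.1  -0.1  31.2] y -35.0 61.0
138 90 up [-28.1 -25.6 -23. ] y -7.0 61.0
top HANGER(ahead,left,up) 8 [81.3  2.8 70.9] world [523.1  27.5 109.5]
scene HANGER(ahead,left,up) 11 [81.4  2.  68.7] world [523.4  26.8 107.2]
```

```bash
python3 -m pendant '[[[0.3,0,0,0,0],[0.3,0,0,0,0],[0.3,0,0,-0.001,0],[0.3,0.005,0.0,-0.001,0],[0,0.005,0,-0.001,0],[0,0.005,0,-0.001,0],[0,0.005,0,-0.001,0],[0,0.005,0,-0.001,0]]]'
python3 -m pendant '[[[0,0,0,0,0],[0,0,0,-0.006,0],[0,0,0,-0.02,0],[0,0,0,-0.036,0],[0,0,0,-0.052,0],[0,0,0,-0.068,0],[0,0,0,-0.08,0],[0,0,0,-0.086,0]]]'
python3 fix.py | egrep 'HANGER|green'
```

```text
t: 23.85
eef_pos: [438.5, 15.3, 40.2]
tcp_rot: [-3.141, 0.0, -3.036]
ft_force: [-0.4, 0.4, 0.1]
opening: 0.125
t: 24.65
eef_pos: [438.3, 15.3, 127.2]
tcp_rot: [-3.141, 0.001, -3.037]
ft_force: [-0.1, 0.5, -4.2]
opening: 0.125
top 724 green 101 [ 78.9 -19.8  -7.7]
scene 1360 green 295 [87.  -4.9 -9.7]
top HANGER(ahead,left,up) 17 [93.5  0.8 40.8] world [531.2  25.9 168. ]
scene HANGER(ahead,left,up) 11 [113.1  -1.   80.1] world [550.9  26.2 207.3]
```

```bash
python3 -m pendant '[[[0,0,0,-0.009,0],[0,-0.002,0,-0.018,0],[0,-0.009,0,-0.019,0],[0,-0.017,0,-0.019,0],[0,-0.024,0,-0.019,0],[0,-0.028,0,-0.019,0],[0,-0.028,0,-0.016,0],[0,-0.028,0,-0.012,0]]]'
python3 - <<'E'
from h import *
np.set_printoptions(precision=0,suppress=True)
c=snap('scene'); P=cloud(c); pickle.dump(c,open('c9.pkl','wb'))
# steel-ish points near hook line
m=(P[...,0]>530)&(P[...,0]<600)&(P[...,1]>-40)&(P[...,1]<95)&(P[...,2]>125)&(P[...,2]<205)
v,u=np.where(m)
for r in range(v.min(),v.max()+1): print(r,[tuple(P[r,k].astype(int)) for k in u[v==r]])
E
```

```text
t: 25.55
eef_pos: [466.1, 18.3, 137.8]
tcp_rot: [-3.142, -0.0, -3.036]
ft_force: [0.1, -0.1, -3.2]
opening: 0.125
232 [(np.int64(554), np.int64(3), np.int64(202))]
233 []
234 []
235 [(np.int64(599), np.int64(41), np.int64(203)), (np.int64(595), np.int64(39), np.int64(204)), (np.int64(550), np.int64(13), np.int64(203))]
236 [(np.int64(599), np.int64(42), np.int64(200)), (np.int64(597), np.int64(40), np.int64(200)), (np.int64(552), np.int64(15), np.int64(200))]
237 [(np.int64(551), np.int64(18), np.int64(200))]
238 [(np.int64(551), np.int64(21), np.int64(200))]
239 [(np.int64(550), np.int64(27), np.int64(202)), (np.int64(551), np.int64(22), np.int64(198)), (np.int64(559), np.int64(-13), np.int64(159)), (np.int64(558), np.int64(-15), np.int64(158)), (np.int64(557), np.int64(-19), np.int64(156)), (np.int64(558), np.int64(-25), np.int64(150)), (np.int64(556), np.int64(-26), np.int64(150)), (np.int64(556), np.int64(-31), np.int64(146))]
240 [(np.int64(550), np.int64(33), np.int64(204)), (np.int64(550), np.int64(27), np.int64(199)), (np.int64(564), np.int64(-7), np.int64(160)), (np.int64(56
[... 17919 characters left out ...]

276 [(np.int64(546), np.int64(83), np.int64(130)), (np.int64(544), np.int64(82), np.int64(129)), (np.int64(542), np.int64(81), np.int64(130)), (np.int64(539), np.int64(82), np.int64(132)), (np.int64(536), np.int64(82), np.int64(134)), (np.int64(535), np.int64(78), np.int64(131)), (np.int64(534), np.int64(76), np.int64(129)), (np.int64(531), np.int64(76), np.int64(131))]
277 [(np.int64(543), np.int64(84), np.int64(128)), (np.int64(541), np.int64(82), np.int64(128)), (np.int64(537), np.int64(84), np.int64(132)), (np.int64(536), np.int64(82), np.int64(131)), (np.int64(534), np.int64(80), np.int64(130)), (np.int64(534), np.int64(76), np.int64(126)), (np.int64(530), np.int64(77), np.int64(129))]
```

The wire lies at x≈560, z≈173 over y=27, between the hook tip (x≈550, top z≈168) and shank (x≈574), so it is inside the mouth. Lower it onto the hook.

```bash
python3 -m pendant '[[[0,0,0,0.006,0],[0,0,0,0.012,0],[0,0,0,0.018,0],[0,0,0,0.022,0],[0,0,0,0.026,0],[0,0,0,0.029,0],[0,0,0,0.032,0],[0,0,0,0.034,0]]]'
python3 - <<'E'
from h import *
np.set_printoptions(precision=0,suppress=True)
c=snap('scene'); P=cloud(c); s=env.state(); print(s['ft_force'],s['moment'])
m=(P[...,0]>545)&(P[...,0]<575)&(P[...,1]>34)&(P[...,1]<42)&(P[...,2]>120)&(P[...,2]<190)
Q=P[m]; k=Q[Q[:,2]>Q[:,2].max()-4]; print('wire near y38',k.mean(0))
m=(P[...,0]>566)&(P[...,0]<582)&(abs(P[...,1]-27)<6)&(P[...,2]>100)&(P[...,2]<200); print('shank z',P[m][:,2].min(),P[m][:,2].max())
m=(P[...,0]>543)&(P[...,0]<555)&(abs(P[...,1]-24)<7)&(P[...,2]>100)&(P[...,2]<185); print('tip',P[m].max(0),P[m].min(0))
E
```

```text
t: 26.4
eef_pos: [466.5, 18.2, 104.1]
tcp_rot: [-3.141, 0.001, -3.036]
ft_force: [-0.8, -0.8, -1.6]
opening: 0.122
[-0.  1. -1.] [ 0. -0. -0.]
wire near y38 [558.  37. 142.]
shank z 134.231585808653 171.94771786663682
tip [554.  27. 154.] [548.  23. 144.]
```

The hook has dipped about 13 mm and the wrist force is nearly unloaded. A few millimetres more, then open and let it settle before backing away.

```bash
python3 -m pendant '[[[0,0,0,0.002,0],[0,0,0,0.004,0],[0,0,0,0.004,0],[0.5,0,0,0.004,0],[0.5,0,0,0.004,0],[0.5,0,0,0.004,0],[0.5,0,0,0.004,0],[0.5,0,0,0.004,0]]]'
cat > chk.py <<'E'
from h import *
np.set_printoptions(precision=0,suppress=True)
c=snap('scene'); P=cloud(c); s=env.state(); print(s['t'],s['ft_force'],s['opening'])
h=cv2.cvtColor(c['image'],cv2.COLOR_BGR2HSV)
def r(n,x,y,z,extra=True):
    m=(P[...,0]>x[0])&(P[...,0]<x[1])&(P[...,1]>y[0])&(P[...,1]<y[1])&(P[...,2]>z[0])&(P[...,2]<z[1])&extra; Q=P[m]
    if len(Q): print(n,len(Q),'lo',np.percentile(Q,3,0),'med',np.median(Q,0),'hi',np.percentile(Q,97,0))
    else: print(n,0)
r('wire y34-42',(545,580),(34,42),(105,175)); r('tip',(543,555),(17,31),(100,185)); r('shank',(566,582),(21,33),(100,200))
r('rim near',(490,515),(-10,60),(60,140)); r('rim far',(605,630),(0,70),(60,140)); r('stub',(440,495),(0,35),(50,140),h[...,2]<60)
r('green',(480,640),(-40,90),(20,160),(h[...,0]>30)&(h[...,0]<60)&(h[...,1]>120))
cv2.imwrite('pics/last.png',cv2.resize(c['image'][170:330,200:420],(800,582),interpolation=cv2.INTER_CUBIC))
E
python3 chk.py
```

```text
t: 27.25
eef_pos: [466.3, 18.2, 100.3]
tcp_rot: [-3.141, 0.0, -3.036]
ft_force: [0.4, -0.7, -0.4]
opening: 0.475
27.3 [-0. -1. -0.] 0.489830718281949
wire y34-42 8 lo [559.  35. 129.] med [563.  39. 133.] hi [566.  42. 134.]
tip 12 lo [549.  23. 132.] med [552.  25. 145.] hi [554.  27. 150.]
shank 33 lo [566.  25. 130.] med [574.  28. 146.] hi [578.  29. 169.]
rim near 64 lo [508.  27.  61.] med [512.  44.  76.] hi [515.  53. 101.]
rim far 150 lo [606.   2.  61.] med [611.  21.  80.] hi [616.  51.  94.]
stub 0
green 312 lo [551.  -5.  66.] med [565.  23.  83.] hi [592.  64.  91.]
```

```bash
python3 -m pendant '[[[0.5,0,0,0,0],[0.5,0.005,0,-0.005,0],[0.5,0.015,0,-0.015,0],[0.5,0.025,0,-0.025,0],[0.5,0.035,0,-0.04,0],[0.5,0.045,0,-0.06,0],[0.5,0.045,0,-0.08,0],[0.5,0.045,0,-0.1,0]]]'
python3 -m pendant '[[[0.5,0,0,0,0],[0.5,0,0,0,0],[0.5,0,0,0,0],[0.5,0,0,0,0],[0.5,0,0,0,0],[0.5,0,0,0,0],[0.5,0,0,0,0],[0.5,0,0,0,0]]]'
python3 chk.py; python3 chk.py
```

```text
t: 28.1
eef_pos: [420.4, 13.5, 202.0]
tcp_rot: [-3.141, 0.001, -3.037]
ft_force: [0.1, -0.0, 0.2]
opening: 0.499
t: 28.9
eef_pos: [421.5, 13.5, 200.1]
tcp_rot: [-3.142, -0.0, -3.036]
ft_force: [-0.4, -0.2, -0.1]
opening: 0.502
28.95 [-0.  0.  0.] 0.4968901439638397
wire y34-42 8 lo [561.  36. 128.] med [563.  37. 131.] hi [564.  42. 135.]
tip 12 lo [548.  22. 136.] med [551.  26. 145.] hi [553.  28. 150.]
shank 35 lo [566.  23. 130.] med [573.  27. 146.] hi [577.  31. 165.]
rim near 150 lo [492.  11.  62.] med [509.  29.  92.] hi [515.  51. 102.]
rim far 140 lo [606.   2.  62.] med [611.  21.  80.] hi [616.  52.  95.]
stub 82 lo [462.  11.  88.] med [478.  19.  97.] hi [494.  23. 102.]
green 342 lo [550.  -6.  65.] med [564.  21.  82.] hi [592.  62.  91.]
29.0 [-0.  0. -0.] 0.4997450731031826
wire y34-42 10 lo [561.  34. 127.] med [563.  38. 131.] hi [565.  42. 135.]
tip 13 lo [548.  21. 134.] med [552.  25. 146.] hi [554.  27. 149.]
shank 34 lo [566.  25. 132.] med [573.  28. 147.] hi [579.  31. 170.]
rim near 155 lo [492.  12.  63.] med [508.  30.  92.] hi [514.  52. 102.]
rim far 141 lo [605.   3.  63.] med [610.  22.  81.] hi [617.  51.  94.]
stub 83 lo [461.  12.  90.] med [479.  19.  99.] hi [494.  23. 104.]
green 339 lo [548.  -6.  66.] med [563.  20.  82.] hi [591.  63.  91.]
```

View pics/last.png

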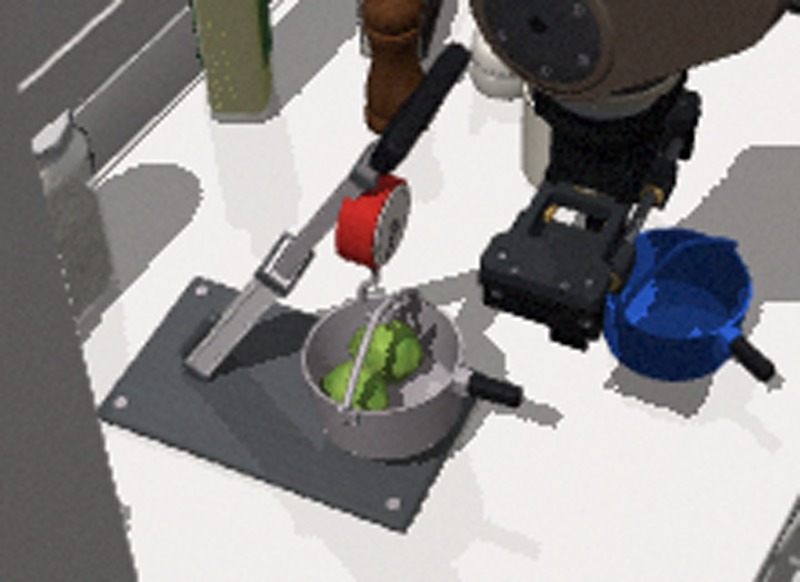

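The picture shows the pail hanging level on the hook (375,290), with both limes inside at (355,385) and (400,345). The dial and boom are still out, and the gripper is clear. The last two readings agree, so the pail is at rest. I'm handing it in.

```bash
python3 -c "
from cell import env
print(env.job_done())"
```

```text
the job is handed in; nothing more can be done
None
```

The pail with both limes is hanging on the scale's hook with the boom drawn out, and I have handed the job in. No verdict was reported.

**Boom:** I drew it out by the pull until the force jumped at the end stop. Pushing it back then met a firm stop. After that it carried the pail without sliding. I never saw the red button itself: the face it comes out of is turned away from the fixed cameras, so the lock is inferred from force and from the boom holding.

**Pail on the hook, last two readings (t ≈ 29 s):**
- **Level and height:** the near rim is at about 101 mm and the far rim at 94 mm. I estimate the underside at about 40 mm above the worktop.
- **Hook:** it dipped about 19 mm under the load. The readings 0.05 s apart agreed within a millimetre or two, so the pail was at rest.
- **Limes and robot:** both limes are in the pail, the gripper is clear and the wrist force is about zero.
- **Bystanders:** I moved nothing near the mug, mill or timer, but I did not re-measure their positions at the end.

**What went wrong on the way:** the tool could only point straight down, and the fixed 30 N grip let the pail droop. It tipped about 27–28° twice, against the 40° limit. I set it down to level it several times, the last time on the stand's foot plate, and regripped it twice before hooking.

**Heights that disagreed with the text:** my measured hook height was about 153–154 mm, where the text says 149. The pull stood about 0.24 m above the hung grip, where the text says 0.22.

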